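# Raise the test box lid with its lever

## Task

Open the heavy lid of the shielded test box with its lifting lever and keep it open. With the fingers only, push the lever along its cradle towards the box, all the way to the stop, so that its toe goes under the lid's lip, then press its long end down to the rubber stop, or nearly so; the program finishes while still holding it pressed. Do not lift the lever out of its cradle, do not touch the lid, and leave the loose things around it where they lie.

Things in the scene. Friction and masses are not known exactly. Their poses are not given: they have to be found in the camera images.
- lifter: fixed cradle with a grey test box beyond it. Origin on the bench under the lever pin's home place; x points from the lever's long end to the box, z up. Two cheeks (x -60 to 15 mm, 53 mm over both, 93 mm high) have open-topped level slots, floor 75 mm up, where the pin slides from x -45 to 0 (front stop). A black rubber stop 20 mm high at x -152. Box x 95 to 190 mm, 130 wide, 70 high
- lever: loose dark steel lever lying in the cradle, 0.5 kg. Origin on the axis of its cross pin, 80 mm above the bench; x to its toe, y along the pin, z up at rest. The long arm (22 mm wide) rises away from the box at 0.22 rad to a black paddle; the toe is heavier, so the paddle rests up. In the lifter's frame its origin starts at x -44 to -32 mm, 0 when home; sliding takes about 5 N
- paddle (a point): centre of the top of the lever's paddle, a black pad 44 mm long, 32 wide, 12 thick at the end of the long arm, 145 mm behind the pin, 119 mm above the bench at rest, sloping 0.22 rad. Pressed fully, the paddle meets the rubber stop with this point about 37 mm up, having moved straight down to within 10 mm. Pressing takes about 3 to 8 N; if let go, the lid pushes the paddle up again
- paddle_end (a point): centre of the paddle's end face (32 mm wide, 12 mm high), the face turned away from the box; 118 mm above the bench at rest. Push here, towards the box, to slide the lever in
- toe_tip (a point): tip of the lever's toe (24 mm wide, 10 mm thick), 61 mm above the bench at rest; 5 mm or more short of the lip's edge at the start, 27 mm inside it when the lever is home. The toe slides on a runway 56 mm high between the cheeks
- lid: heavy steel lid of the test box, about 1.6 kg, hinged on the box's far top edge. Origin: middle of the lower front edge of its lip, a tab 60 mm wide that stands 32 mm out of the box towards the lever; 70 mm above the bench when shut (4 mm above the toe), about 115 mm with the lever home and pressed right down. It falls shut by itself
- roll: loose amber tape roll, 60 mm across, 18 mm high, lying flat near the bench's front edge left of the lever: leave alone
- terminal: loose green terminal block 21 x 45 x 20 mm, near the bench's front edge right of the lever: leave alone
- cap: loose black capacitor lying down, 18 mm thick, 48 mm long, left of the cradle: leave alone
- sink: loose black finned heat sink 30 x 50 x 22 mm, on the left beside the lever's long arm: leave alone

How it is judged:
By the outcome, as a careful person would: the job done as asked, in the order asked, and still so for the second after the job is handed in, while the arm keeps its last pose, push and grip.
It also fails if it takes over 38 s, if anything falls off the work surface, if the arm or the gripper's body presses on something with over 40 N, if the wrist force passes 120 N, or if a joint passes its speed limit or range.

## Robot

A 6-joint arm with a two-finger parallel gripper is mounted at the origin on a cart in front of the work surface, level with it; the furniture and walls round the work are solid. World frame = base frame: x ahead of the robot, y to its left, z up, the work surface at z = 0. Lengths are in m, angles in rad, forces in N, time in s.
With the tool pointing down it reaches from about 0.375 to 0.975 m from the base axis. Payload 3.8 kg.
Tool frame: the origin (TCP) lies midway between the tips of the shut fingers; the grasp point (between the pads) lies 19 mm behind it; z points along the fingers, y is the line along which they close (so a half turn about z gives the same grasp; the last joint's range is limited). The gripper opens to 85 mm and grips with 20 to 120 N. Pads are 22 mm wide; open, the fingers measure 114 mm over their backs; the gripper's body (76 mm by 85 mm) begins 54 mm behind the grasp point. The pads swing forward as they close: fully open they stand 13 mm farther back than shut.
Start: joints at [1.136, 0.264, 1.604, -0, 1.274, -0.037], TCP at [0.261, 0.622, 0.231] pointing down, gripper open.
Joint ranges: [-2.63, 2.63], [-0.94, 2.18], [0.31, 2.57], [-1.31, 4.45], [0, 2.66], [-2.55, 2.55]. Speed limits (rad/s): [2.57, 2.57, 3.14, 3.14, 3.14, 3.14].

## Interface

Orientations are given as a rotation vector (axis times angle).
In Python, from workcell import read_state, vision, ticket gives the robot as it stands. The module is installed in compiled form; this text tells all that it offers.
- The arm moves only by the tool jog_arm, never from a script. Its arguments are lists of equal length, an entry for each row: "turn": the turn, a rotation vector about the tool's x, y, z in rad, a list of three; "delta_pos": the shift along the tool's x, y, z in m, a list of three; "gripper": the finger opening in m, from 0 to 0.0854. In form: {"turn": [[rx, ry, rz], ...], "delta_pos": [[dx, dy, dz], ...], "gripper": [gripper, ...]}. A call has 1 to 20 rows; each row shifts and turns the commanded pose from where the row before left it, along the tool's axes as they then stand; what a row does not reach is not made up. A row lasts 1/12 s, in which the tool goes at most 41.7 mm and 7.16 degrees, less where a joint would pass 70% of its speed; a pose out of reach is approached as far as the arm can. A call with a gripper value outside its range is refused whole. The fingers move at their own pace and stop on an object; "grip_force" is the grip in N (left out, the last holds). Time passes only in rows, so rows that do not move let the fingers close. It gives the time, the measured TCP pose, the force, the opening and the grip force at its end, in the units of the state.
- read_state(): the state, without advancing time (a new reading comes with each control period).
- vision.read_camera(name): name is "scene" or "top" or "wrist"; returns the picture (400x640x3 uint8, red, green, blue); there is no depth.
- vision.calibration(name): a dict with "vfov" (degrees; the focal length in pixels is half the picture's height over the tangent of half this angle, whatever the lens; pixels are square), "cx", "cy" (the principal point, pixels), "dist" ([k1, k2, p1, p2, k3] as OpenCV has them; the pictures are not rectified), "R" (3x3) and "t" (3): a world point X has camera coordinates R X + t; the wrist camera has in their place "mount" (4x4, takes a point from camera to tool coordinates, whose origin is the TCP and whose axes are the flange's). Camera axes: x right, y down, z forward; pixel columns grow to the right and rows downward; lengths in m; the calibration is good to about 2 mm. A picture is of the moment at which its call begins: read the wrist's pose just before it. calibration takes no time and is no camera call.
- ticket.finish_job(): hands the job in; it is judged then, once.
The state is a dict: "time": time; "q": joint angles; "joint_vel": joint speeds; "joint_torque": joint torques, N m; "tool_pos": TCP position; "tcp_rot": TCP orientation; "wrist_force": force on the tool from outside, world axes, zero at the start; "torque": the same for the moment, N m; "width": opening from 0.0 (shut) to 1.0 (fully open); "grip_force": force on a finger pad.
Only numpy, scipy, OpenCV 4.12 (cv2) and the standard library are available. Lean on these libraries where they do the work, as an engineer would, in place of code of your own. Each camera call takes 0.05 s, during which the arm holds its last target. There are 200 camera calls.

## Working session

There is one attempt and no reset: what is moved stays moved. The work goes in short steps, Python scripts to look and compute and a tool call to move; the robot and the scene stay as the last step left them, time stands still between calls to the robot, and variables do not carry over. Pictures are saved under pics/ and viewed, at most 10 in all, crops included, and the job is handed in when it is done.

Besides the shell and the picture viewer there is one more tool, called after ">>>" as a command line: name --argument value ..., lists and objects as JSON in quotes. jog_arm: Moves the arm, as the interface text tells. Its arguments: {"type":"object","properties":{"turn":{"type":"array","items":{"type":"array","items":{"type":"number"}}},"delta_pos":{"type":"array","items":{"type":"array","items":{"type":"number"}}},"gripper":{"type":"array","items":{"type":"number"}},"grip_force":{"type":"number"}},"required":["turn","delta_pos","gripper"]}

```bash
mkdir -p pics
python3 - <<'E'
from workcell import read_state, vision
import cv2,numpy as np
s=read_state();print({k:np.round(v,3).tolist() for k,v in s.items()})
for n in("scene","top"):
    c=vision.calibration(n);print(n,{k:np.round(v,4).tolist() for k,v in c.items()})
    cv2.imwrite(f"pics/{n}0.png",vision.read_camera(n)[:,:,::-1])
print({k:np.round(v,4).tolist() for k,v in vision.calibration("wrist").items()})
E
```

```text
{'time': 0.0, 'q': [1.136, 0.265, 1.605, 0.0, 1.274, -0.037], 'joint_vel': [0.0, 0.002, 0.002, 0.0, -0.001, -0.001], 'joint_torque': [0.002, -51.511, -36.732, 0.0, 0.013, 0.0], 'tool_pos': [0.261, 0.622, 0.23], 'tcp_rot': [-0.621, -3.079, 0.003], 'wrist_force': [-0.127, -0.283, -0.356], 'torque': [-0.035, -0.013, 0.024], 'grip_force': 0.0, 'width': 0.995}
scene {'vfov': 55.7764, 'cx': 318.9821, 'cy': 201.1531, 'dist': [-0.0806, 0.0, 0.0, 0.0, 0.0], 'R': [[0.7811, -0.6244, 0.0048], [-0.3183, -0.4048, -0.8572], [0.5372, 0.6681, -0.5149]], 't': [-0.2771, 0.3887, 0.4214]}
top {'vfov': 49.8601, 'cx': 318.9577, 'cy': 200.4411, 'dist': [-0.0758, 0.0, 0.0, 0.0, 0.0], 'R': [[-0.0208, -0.9995, 0.0228], [-0.9963, 0.0188, -0.0837], [0.0832, -0.0245, -0.9962]], 't': [0.245, 0.5566, 0.9134]}
{'vfov': 63.4768, 'cx': 314.7589, 'cy': 196.8491, 'dist': [0.0191, 0.0, 0.0, 0.0, 0.0], 'mount': [[0.0002, -0.9556, -0.2947, 0.0742], [1.0, 0.0002, -0.0002, 0.001], [0.0003, -0.2947, 0.9556, -0.1427], [0.0, 0.0, 0.0, 1.0]]}
```

View pics/scene0.png

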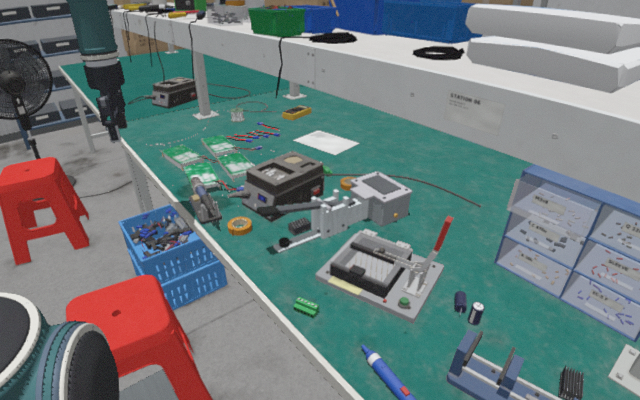

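View pics/top0.png

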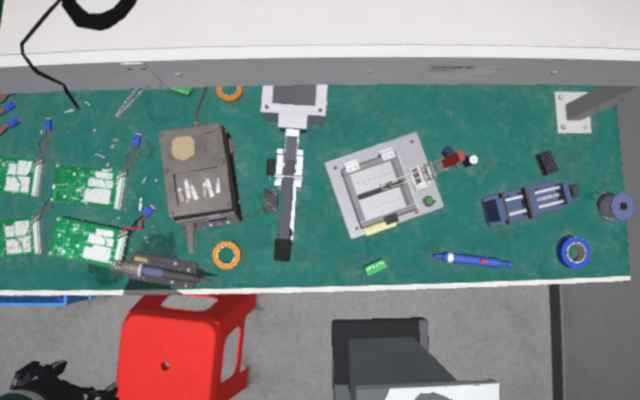

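The scene view shows the lever's paddle near (285,243), the cradle around (330,215) and the box at (380,195). In the top view the paddle is near (283,248), the lever runs up to the cradle at (288,165), and the box is at (295,103).

```bash
cat > h.py <<'E'
import numpy as np,cv2
from workcell import read_state, vision
from scipy.spatial.transform import Rotation as Rn
def K(c):
    f=200/np.tan(np.radians(c["vfov"])/2); return np.array([[f,0,c["cx"]],[0,f,c["cy"]],[0,0,1]])
def cam(n,s=None):
    c=vision.calibration(n)
    if n!="wrist": return c,np.array(c["R"]),np.array(c["t"])
    T=np.eye(4);T[:3,:3]=Rn.from_rotvec(s["tcp_rot"]).as_matrix();T[:3,3]=s["tool_pos"]
    W=np.linalg.inv(T@np.array(c["mount"]));return c,W[:3,:3],W[:3,3]
def ray(C,p):
    c,R,t=C;u=cv2.undistortPoints(np.array([[p]],float),K(c),np.array(c["dist"]))[0,0]
    return -R.T@t,R.T@np.array([u[0],u[1],1])
def onz(C,p,z):
    o,d=ray(C,p);return o+d*(z-o[2])/d[2]
def proj(C,X):
    c,R,t=C;return cv2.projectPoints(np.array([X],float),cv2.Rodrigues(R)[0],t,K(c),np.array(c["dist"]))[0][0,0]
E
python3 - <<'E'
from h import *
a=cv2.imread("pics/top0.png")[75:275,235:345];b=cv2.imread("pics/scene0.png")[160:270,250:420]
a=cv2.resize(a,None,fx=3,fy=3,interpolation=2);b=cv2.resize(b,None,fx=2.7,fy=2.7,interpolation=2)
o=np.zeros((600,800,3),np.uint8);o[:,:330]=a;o[:b.shape[0],335:335+b.shape[1]]=b[:,:465];cv2.imwrite("pics/crop1.png",o)
g=cv2.cvtColor(cv2.imread("pics/top0.png"),cv2.COLOR_BGR2HSV)
m=((g[:,:,2]<45)).astype(np.uint8);m[:215]=0;m[275:]=0;m[:,:268]=0;m[:,300:]=0
cs=cv2.findContours(m,0,1)[0];k=max(cs,key=cv2.contourArea);r=cv2.minAreaRect(k);C=cam("top")
print(r,cv2.boxPoints(r).tolist())
for p in cv2.boxPoints(r):print(onz(C,p,.118).round(4))
E
```

```text
Traceback (most recent call last):
ValueError: max() iterable argument is empty
```

View pics/crop1.png

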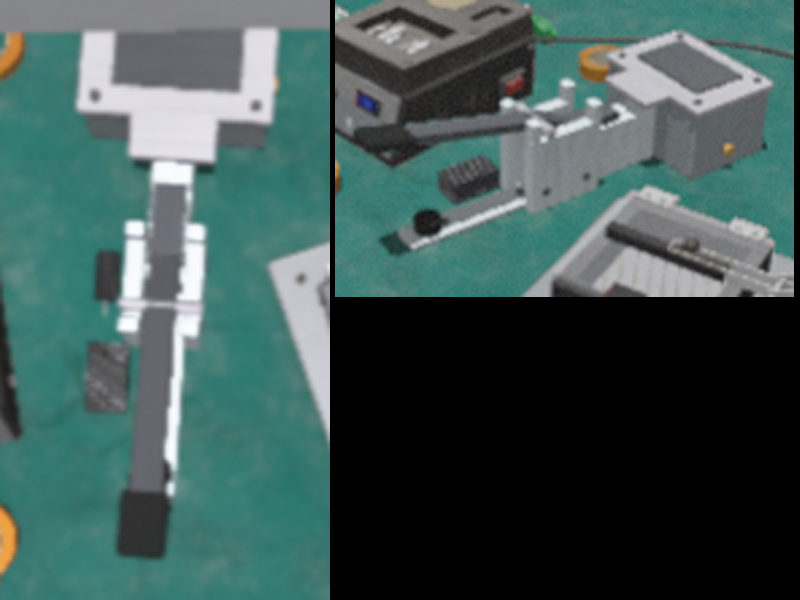

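The crop shows the paddle at about (118–168, 490–556). That puts its end edge midpoint at full-picture (282,260), the pin at (288.3,176.7), and the lip's front edge at (292.7,128).

Run:
```python
from h import *
C=cam("top");q=lambda x,y:(x/3+235-.33,y/3+75-.33)
f=lambda n,p,z:(print(n,onz(C,q(*p),z).round(4)),onz(C,q(*p),z))[1]
e=f("end top",(141.5,556),.119);n=f("paddle near box",(145.5,490),.128)
p=f("pin",(160,304.5),.085);f("pinL",(118,302),.085);f("pinR",(203,307),.085)
l=f("lip",(173,160),.076);f("runway end",(173,165),.056)
L=f("boxL",(79,108),.075);R=f("boxR",(272,118),.075)
f("cheekfrontL",(136,224),.093);f("cheekfrontR",(196,227),.093);f("sink",(106,378),.022);f("rubber",(168,472),.02)
for a,b in((e,p),(p,l),(e,l)):
    d=(b-a)[:2];print(np.degrees(np.arctan2(d[1],d[0])),np.linalg.norm(d))
d=(R-L)[:2];print("box",np.degrees(np.arctan2(d[0],-d[1])),np.linalg.norm(d))
# second view
S=cam("scene");print(proj(S,e),proj(S,p),proj(S,l))
```

```text
end top [0.4398 0.3099 0.119 ]
paddle near box [0.4819 0.3062 0.128 ]
pin [0.6065 0.2972 0.085 ]
pinL [0.6087 0.3256 0.085 ]
pinR [0.6043 0.2682 0.085 ]
lip [0.7084 0.2873 0.076 ]
runway end [0.7099 0.288  0.056 ]
boxL [0.7467 0.3521 0.075 ]
boxR [0.7374 0.2181 0.075 ]
cheekfrontL [0.6604 0.3122 0.093 ]
cheekfrontR [0.6576 0.2719 0.093 ]
sink [0.5627 0.3399 0.022 ]
rubber [0.4942 0.2963 0.02  ]
-4.356867947837985 0.16720688793916183
-5.561688178103219 0.1023503192735394
-4.814330688768645 0.2695431707730186
box -3.9670244646478614 0.13424889064980813
[259.59693882 211.12471278] [323.79684005 202.18378502] [357.42981331 193.94110617]
```

>>> jog_arm --turn '[[0,0,-0.106],[0,0,-0.106],[0,0,-0.106],[0,0,0],[0,0,0],[0,0,0],[0,0,0],[0,0,0],[0,0,0],[0,0,0],[0,0,0],[0,0,0],[0,0,0],[0,0,0],[0,0,0],[0,0,0]]' --delta_pos '[[0,0,0],[0,0,0],[0,0,0],[-0.0136,-0.0247,0],[-0.0136,-0.0247,0],[-0.0136,-0.0247,0],[-0.0136,-0.0247,0],[-0.0136,-0.0247,0],[-0.0136,-0.0247,0],[-0.0136,-0.0247,0],[-0.0136,-0.0247,0],[-0.0136,-0.0247,0],[-0.0136,-0.0247,0],[-0.0136,-0.0247,0],[-0.0136,-0.0247,0],[0,0,0]]' --gripper '[0,0,0,0,0,0,0,0,0,0,0,0,0,0,0,0]'

```text
time: 1.43
tool_pos: [0.4017, 0.3099, 0.2307]
tcp_rot: [0.13, 3.139, -0.004]
wrist_force: [0.6, 0.3, 0.0]
width: -0.001
grip_force: 0.0
```

Run:
```python
from h import *
import json
s=read_state();im=vision.read_camera("wrist")[:,:,::-1];cv2.imwrite("pics/w1.png",im)
print(s["tool_pos"],s["tcp_rot"]);C=cam("wrist",s)
print("pred end top",proj(C,[.440,.310,.124]),"pin",proj(C,[.6065,.297,.085]))
json.dump({k:np.array(s[k]).tolist() for k in("tool_pos","tcp_rot")},open("w1.json","w"))
```

```text
[0.40165283 0.30986436 0.23074566] [ 0.13042317  3.13864013 -0.00432821]
pred end top [318.34769696 236.96911688] pin [318.3566457  361.82858241]
```

View pics/w1.png

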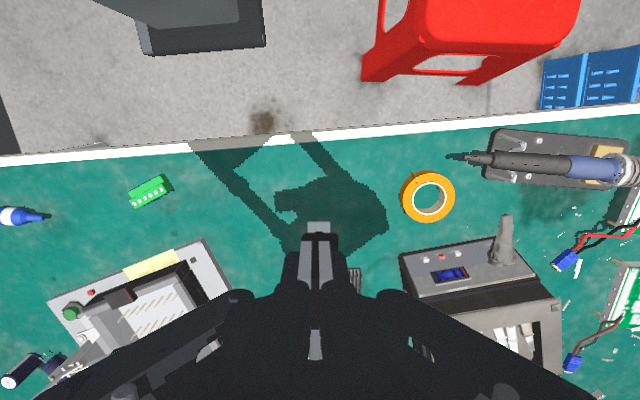

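The wrist view shows only the gripper, which hides the lever, with the tape roll at (428,197) and the terminal block at (150,190). I'll go on from the top-view measurement.

>>> jog_arm --turn '[[0,0,0],[0,0,0],[0,0,0],[0,0,0],[0,0,0],[0,0,0],[0,0,0]]' --delta_pos '[[0,0.003,0.026],[0,0,0.026],[0,0,0.026],[0,0,0.026],[0,0,0.024],[0,0,0],[0,0,0]]' --gripper '[0,0,0,0,0,0,0]'

```text
time: 2.07
tool_pos: [0.399, 0.3166, 0.1017]
tcp_rot: [-0.124, -3.136, 0.004]
wrist_force: [-0.2, 0.2, 0.6]
width: 0.001
grip_force: 0.0
```

Run:
```python
from h import *
o=np.zeros((600,800,3),np.uint8)
t=vision.read_camera("top")[:,:,::-1];b=vision.read_camera("scene")[:,:,::-1]
cv2.imwrite("pics/t2.png",t);cv2.imwrite("pics/s2.png",b)
o[:,:330]=cv2.resize(t[75:275,235:345],None,fx=3,fy=3,interpolation=2)
o[:330,335:]=cv2.resize(b[150:260,225:380],(465,330),interpolation=2)
cv2.imwrite("pics/c2.png",o)
```

```text
(no output)
```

View pics/c2.png

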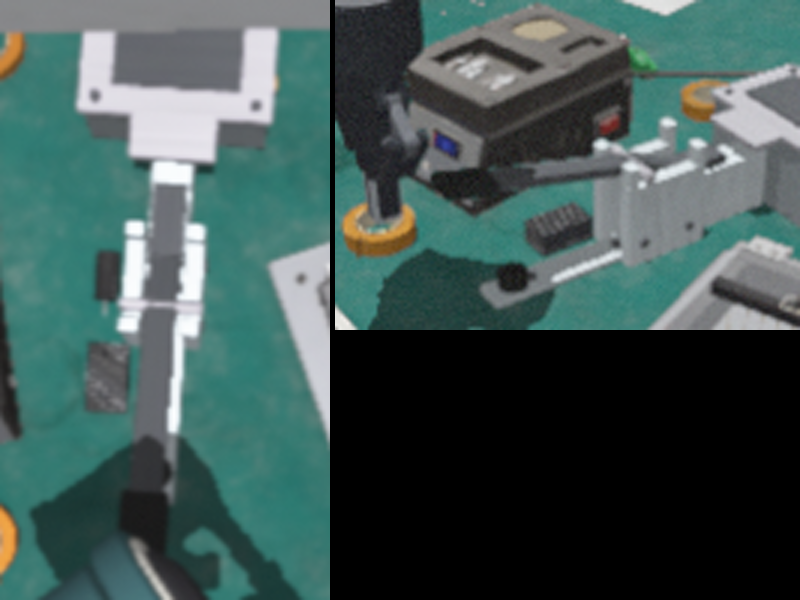

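The fingertips are now just behind the paddle end, about 3 mm too far left. I'll correct that and push.

>>> jog_arm --turn '[[0,0,0],[0,0,0],[0,0,0],[0,0,0],[0,0,0],[0,0,0],[0,0,0],[0,0,0]]' --delta_pos '[[-0.008,-0.003,0],[-0.008,0,0],[-0.008,0,0],[-0.007,0,0],[-0.007,0,0],[-0.006,0,0],[-0.006,0,0],[0,0,0]]' --gripper '[0,0,0,0,0,0,0,0]'

```text
time: 2.83
tool_pos: [0.4519, 0.3097, 0.1033]
tcp_rot: [0.126, 3.138, 0.0]
wrist_force: [-0.6, -0.7, -0.1]
width: -0.001
grip_force: 0.4
```

>>> jog_arm --turn '[[0,0,0],[0,0,0],[0,0,0]]' --delta_pos '[[-0.004,0,0],[-0.004,0,0],[0,0,0]]' --gripper '[0,0,0]'

```text
time: 3.08
tool_pos: [0.4591, 0.3092, 0.1033]
tcp_rot: [0.125, 3.138, 0.0]
wrist_force: [-1.9, -0.3, 1.5]
width: -0.001
grip_force: 1.1
```

>>> jog_arm --turn '[[0,0,0],[0,0,0],[0,0,0]]' --delta_pos '[[-0.003,0,0],[-0.003,0,0],[-0.003,0,0]]' --gripper '[0,0,0]'

```text
time: 3.33
tool_pos: [0.4672, 0.3085, 0.1032]
tcp_rot: [-0.125, -3.139, 0.0]
wrist_force: [-4.7, -0.1, 0.9]
width: -0.0
grip_force: 2.2
```

>>> jog_arm --turn '[[0,0,0],[0,0,0]]' --delta_pos '[[-0.003,0,0],[-0.002,0,0]]' --gripper '[0,0]'

```text
time: 3.5
tool_pos: [0.4677, 0.3078, 0.1018]
tcp_rot: [-0.127, -3.129, 0.003]
wrist_force: [-20.0, 4.0, 3.6]
width: 0.001
grip_force: 9.7
```

The force rose to 20 N at x = 0.468, which matches the predicted 0.467 for the stop. I'll check it visually.

Run:
```python
from h import *
o=np.zeros((600,800,3),np.uint8)
t=vision.read_camera("top")[:,:,::-1];b=vision.read_camera("scene")[:,:,::-1]
o[:,:330]=cv2.resize(t[75:275,235:345],None,fx=3,fy=3,interpolation=2)
o[:330,335:]=cv2.resize(b[150:260,225:380],(465,330),interpolation=2)
cv2.imwrite("pics/c3.png",o)
print(read_state()["wrist_force"],read_state()["tool_pos"])
```

```text
[-15.13200611   2.70654363   2.35198644] [0.46754256 0.30782628 0.10154487]
```

View pics/c3.png

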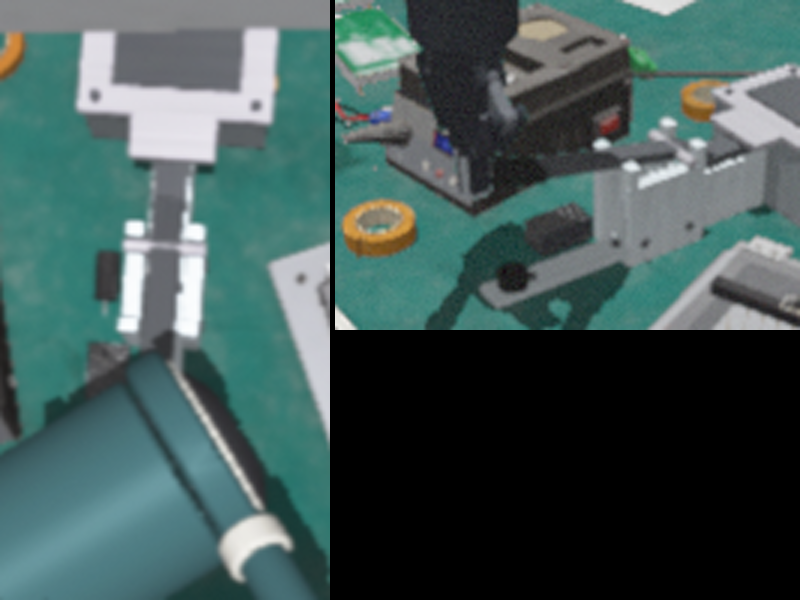

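The lever is home: the pin has moved to the front, at crop y≈245, and the toe is under the lip. Next I back off, rise and come over the paddle.

>>> jog_arm --turn '[[0,0,0],[0,0,0],[0,0,0],[0,0,0],[0,0,0],[0,0,0],[0,0,0],[0,0,0],[0,0,0]]' --delta_pos '[[0.01,0,0],[0.013,0,0],[0,0,-0.025],[0,0,-0.025],[-0.018,0,0],[-0.018,0,0],[-0.018,0,0],[0,0,0],[0,0,0]]' --gripper '[0,0,0,0,0,0,0,0,0]'

```text
time: 4.35
tool_pos: [0.5042, 0.3056, 0.1538]
tcp_rot: [0.127, 3.137, 0.001]
wrist_force: [-0.7, -0.4, -0.2]
width: -0.004
grip_force: 0.0
```

>>> jog_arm --turn '[[0,0,0],[0,0,0],[0,0,0],[0,0,0],[0,0,0],[0,0,0]]' --delta_pos '[[0.003,-0.001,0.015],[0,0,0.015],[0,0,0.008],[0,0,0.008],[0,0,0.008],[0,0,0.008]]' --gripper '[0,0,0,0,0,0]'

```text
time: 4.85
tool_pos: [0.4989, 0.3052, 0.0919]
tcp_rot: [-0.125, -3.138, -0.0]
wrist_force: [-5.0, -0.6, 7.9]
width: -0.002
grip_force: 3.6
```

>>> jog_arm --turn '[[0,0,0],[0,0,0],[0,0,0],[0,0,0]]' --delta_pos '[[0,0,0.008],[0,0,0.008],[0,0,0.008],[0,0,0.008]]' --gripper '[0,0,0,0]'

```text
time: 5.18
tool_pos: [0.4992, 0.3054, 0.0601]
tcp_rot: [-0.125, -3.138, -0.001]
wrist_force: [-2.7, -0.7, 8.1]
width: 0.001
grip_force: 4.0
```

>>> jog_arm --turn '[[0,0,0],[0,0,0],[0,0,0],[0,0,0]]' --delta_pos '[[0,0,0.006],[0,0,0.006],[0,0,0.005],[0,0,0]]' --gripper '[0,0,0,0]'

```text
time: 5.52
tool_pos: [0.5015, 0.3055, 0.0433]
tcp_rot: [0.124, 3.136, 0.002]
wrist_force: [0.8, -1.2, 4.7]
width: 0.001
grip_force: 1.7
```

>>> jog_arm --turn '[[0,0,0],[0,0,0],[0,0,0]]' --delta_pos '[[0,0,0.002],[0,0,0.002],[0,0,0]]' --gripper '[0,0,0]'

```text
time: 5.77
tool_pos: [0.5021, 0.3057, 0.0408]
tcp_rot: [0.124, 3.135, 0.002]
wrist_force: [0.0, -2.7, 8.9]
width: 0.002
grip_force: 4.3
```

>>> jog_arm --turn '[[0,0,0],[0,0,0],[0,0,0],[0,0,0]]' --delta_pos '[[0,0,0.002],[0,0,0],[0,0,0],[0,0,0]]' --gripper '[0,0,0,0]'

```text
time: 6.1
tool_pos: [0.5023, 0.3058, 0.0404]
tcp_rot: [0.124, 3.134, 0.003]
wrist_force: [-2.9, -3.7, 18.1]
width: 0.001
grip_force: 9.1
```

Run:
```python
from h import *
o=np.zeros((600,800,3),np.uint8)
t=vision.read_camera("top")[:,:,::-1];b=vision.read_camera("scene")[:,:,::-1]
o[:,:330]=cv2.resize(t[75:275,235:345],None,fx=3,fy=3,interpolation=2)
o[:330,335:]=cv2.resize(b[150:260,265:420],(465,330),interpolation=2)
cv2.imwrite("pics/c4.png",o)
s=read_state();print(s["time"],s["wrist_force"],s["tool_pos"])
S=cam("scene")
for z in(.07,.115):print(z,(proj(S,[.708,.2873,z])-[265,150])*3+[335,0])
```

```text
6.2 [-3.13353737 -4.47036494 18.93504506] [0.50231064 0.30574316 0.04041379]
0.07 [611.55047389 138.11398629]
0.115 [614.62160541  90.98734484]
```

View pics/c4.png

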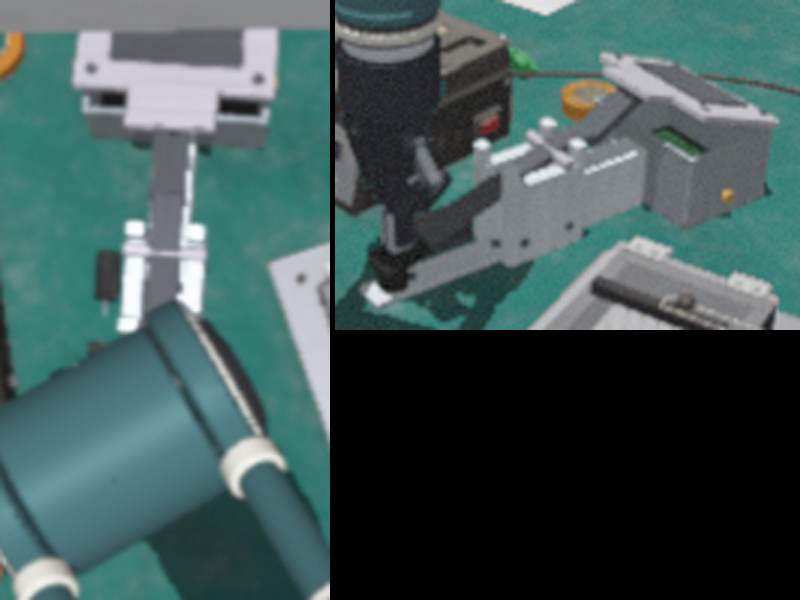

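The lid is up: its lip is at about crop (605,65), with the hinge side shut, and the paddle is on the rubber stop. The pin looks about 3 mm behind its home place (crop y 252 against 245), so I'll measure that shift.

```bash
cat > pin.py <<'E'
from h import *
t=vision.read_camera("top")[:,:,::-1];cv2.imwrite("pics/tl.png",t)
o=cv2.resize(t[75:275,235:345],None,fx=3,fy=3,interpolation=2)
C=cam("top")
for n,im in(("home",cv2.imread("pics/c3.png")),("now",o)):
    g=im[225:275,152:172].mean((1,2));w=np.clip(g-np.median(g)-25,0,None);y=(w*np.arange(225,275)).sum()/w.sum()
    print(n,y,onz(C,((162)/3+234.67,y/3+74.67),.085).round(4))
s=read_state();print(s["time"],s["wrist_force"].round(1),s["tool_pos"].round(4))
E
python3 pin.py
```

```text
home 244.95199424342104 [0.6473 0.2953 0.085 ]
now 252.81930223739099 [0.6419 0.2954 0.085 ]
6.25 [-2.6 -2.7 17.6] [0.5023 0.3057 0.0404]
```

The pin is 5 mm back from home. I'll drag it forward while keeping it pressed.

>>> jog_arm --turn '[[0,0,0],[0,0,0],[0,0,0],[0,0,0]]' --delta_pos '[[-0.002,0,0],[-0.002,0,0],[-0.002,0,0],[0,0,0]]' --gripper '[0,0,0,0]'

```text
time: 6.58
tool_pos: [0.5028, 0.3056, 0.0401]
tcp_rot: [-0.126, -3.132, -0.001]
wrist_force: [-19.0, -1.0, 29.7]
width: -0.006
grip_force: 17.0
```

```bash
python3 pin.py
```

```text
home 244.95199424342104 [0.6473 0.2953 0.085 ]
now 252.82725739491437 [0.6419 0.2954 0.085 ]
6.6333 [-18.9  -0.6  29.4] [0.5028 0.3056 0.0401]
```

Pressed hard on the rubber, the lever is stuck. The fingertip kept its x while the paddle's arc came forward, and that dragged the lever back. I'll ease up part way with a forward lead, then press again while moving forward.

>>> jog_arm --turn '[[0,0,0],[0,0,0],[0,0,0],[0,0,0],[0,0,0],[0,0,0]]' --delta_pos '[[0,0,-0.006],[0,0,-0.006],[0,0,-0.006],[0,0,-0.005],[0,0,-0.004],[0,0,0]]' --gripper '[0,0,0,0,0,0]'

```text
time: 7.13
tool_pos: [0.5063, 0.3046, 0.0644]
tcp_rot: [0.126, 3.139, 0.001]
wrist_force: [-4.1, -0.7, 5.4]
width: 0.004
grip_force: 3.2
```

```bash
python3 pin.py
```

```text
home 244.95199424342104 [0.6473 0.2953 0.085 ]
now 250.3944871486908 [0.6435 0.2953 0.085 ]
7.1833 [-4.4  0.5  7.3] [0.5064 0.3045 0.0641]
```

>>> jog_arm --turn '[[0,0,0],[0,0,0],[0,0,0],[0,0,0]]' --delta_pos '[[-0.002,0,0],[-0.002,0,0],[-0.002,0,0],[0,0,0]]' --gripper '[0,0,0,0]'

```text
time: 7.52
tool_pos: [0.5116, 0.3039, 0.0634]
tcp_rot: [-0.126, -3.137, 0.0]
wrist_force: [-4.8, -0.3, 7.3]
width: -0.001
grip_force: 3.4
```

```bash
python3 pin.py
```

```text
home 244.95199424342104 [0.6473 0.2953 0.085 ]
now 250.5331706435286 [0.6434 0.2953 0.085 ]
7.5667 [-5.9  0.   6.8] [0.5117 0.304  0.0635]
```

The finger slips under load. I'll redo it cleanly: let the lid down gently, push the lever home again, then press with a forward-moving tip that follows the arc.

>>> jog_arm --turn '[[0,0,0],[0,0,0],[0,0,0],[0,0,0],[0,0,0],[0,0,0],[0,0,0],[0,0,0],[0,0,0],[0,0,0],[0,0,0],[0,0,0],[0,0,0],[0,0,0],[0,0,0],[0,0,0]]' --delta_pos '[[0,0,-0.008],[0,0,-0.008],[0,0,-0.008],[0,0,-0.008],[0,0,-0.008],[0,0,-0.008],[0,0,-0.008],[0,0,-0.017],[0,0,-0.017],[0.023,0,0],[0.023,0,0],[0.023,0,0],[0,0,0],[0,0,0.025],[0,0,0.025],[0,0,0]]' --gripper '[0,0,0,0,0,0,0,0,0,0,0,0,0,0,0,0]'

```text
time: 8.9
tool_pos: [0.4403, 0.3073, 0.0987]
tcp_rot: [-0.125, -3.133, 0.008]
wrist_force: [-1.5, -0.6, -0.7]
width: 0.0
grip_force: 0.0
```

```bash
python3 pin.py
```

```text
home 244.95199424342104 [0.6473 0.2953 0.085 ]
now 245.34758155230594 [0.647  0.2953 0.085 ]
8.95 [ 0.6 -0.5 -0.1] [0.4412 0.3078 0.1006]
```

The release itself brought the lever nearly home. I'll push it firmly to the stop again.

>>> jog_arm --turn '[[0,0,0],[0,0,0],[0,0,0],[0,0,0],[0,0,0]]' --delta_pos '[[-0.008,0.002,0],[-0.008,0,0],[-0.006,0,0],[-0.004,0,0],[-0.002,0,0]]' --gripper '[0,0,0,0,0]'

```text
time: 9.37
tool_pos: [0.4679, 0.309, 0.103]
tcp_rot: [-0.128, -3.129, 0.002]
wrist_force: [-15.8, 2.7, 3.6]
width: -0.001
grip_force: 8.4
```

>>> jog_arm --turn '[[0,0,0],[0,0,0]]' --delta_pos '[[-0.001,0,0],[0,0,0]]' --gripper '[0,0]'

```text
time: 9.53
tool_pos: [0.4677, 0.309, 0.1024]
tcp_rot: [-0.127, -3.127, 0.002]
wrist_force: [-14.5, 2.0, 1.9]
width: -0.0
grip_force: 7.4
```

>>> jog_arm --turn '[[0,0,0],[0,0,0],[0,0,0],[0,0,0],[0,0,0],[0,0,0],[0,0,0],[0,0,0],[0,0,0],[0,0,0],[0,0,0],[0,0,0],[0,0,0],[0,0,0]]' --delta_pos '[[0.01,0,0],[0.013,0,0],[0,0,-0.025],[0,0,-0.025],[-0.015,-0.001,0],[-0.015,-0.001,0],[-0.014,0,0],[0,0,0],[0,0,0.015],[0,0,0.015],[0,0,0.008],[0,0,0.008],[0,0,0.008],[-0.001,0,0.008]]' --gripper '[0,0,0,0,0,0,0,0,0,0,0,0,0,0]'

```text
time: 10.7
tool_pos: [0.4927, 0.3052, 0.0907]
tcp_rot: [-0.126, -3.135, 0.001]
wrist_force: [-5.3, 0.9, 5.9]
width: 0.001
grip_force: 3.5
```

>>> jog_arm --turn '[[0,0,0],[0,0,0],[0,0,0],[0,0,0],[0,0,0],[0,0,0],[0,0,0]]' --delta_pos '[[-0.001,0,0.006],[-0.0015,0,0.006],[-0.0015,0,0.006],[-0.0015,0,0.006],[-0.0015,0,0.006],[-0.0015,0,0.006],[-0.0015,0,0.006]]' --gripper '[0,0,0,0,0,0,0]'

```text
time: 11.28
tool_pos: [0.5011, 0.3043, 0.0483]
tcp_rot: [-0.126, -3.132, 0.002]
wrist_force: [-7.8, 0.8, 5.8]
width: 0.004
grip_force: 4.0
```

```bash
python3 pin.py
```

```text
home 244.95199424342104 [0.6473 0.2953 0.085 ]
now 252.11427898209237 [0.6424 0.2954 0.085 ]
11.3333 [-5.5  1.6  3.5] [0.5011 0.3041 0.047 ]
```

The apparent pin shift follows the press depth exactly (3.8 mm at z = 64 mm, 4.9 at 47, 5.4 at 40), ignores the forward push, and goes away on release. That fits a feature about 10 mm above the axis turning with the lever, not a slide. I'll press to the stop and check with a zoom.

>>> jog_arm --turn '[[0,0,0],[0,0,0],[0,0,0],[0,0,0],[0,0,0]]' --delta_pos '[[-0.001,0,0.004],[-0.001,0,0.003],[0,0,0.003],[0,0,0.002],[0,0,0]]' --gripper '[0,0,0,0,0]'

```text
time: 11.75
tool_pos: [0.5031, 0.3043, 0.0403]
tcp_rot: [-0.126, -3.132, 0.003]
wrist_force: [-17.1, -3.2, 29.4]
width: 0.003
grip_force: 16.9
```

```bash
python3 pin.py
python3 - <<'E'
from h import *
b=vision.read_camera("scene")[:,:,::-1];cv2.imwrite("pics/s5.png",b)
o=np.zeros((600,800,3),np.uint8)
c3=cv2.imread("pics/c3.png");t=cv2.imread("pics/tl.png")
# cradle in scene: full px x 305..380,y 180..230
o[:300,:400]=cv2.resize(c3[90:240,575:775],(400,300),interpolation=2)
o[:300,400:]=cv2.resize(b[180:230,305:305+67],(400,300),interpolation=2)
o[300:,:400]=cv2.resize(c3[150:350,80:280][:150],(400,300),interpolation=2)
o[300:,400:]=cv2.resize(t[125:175,235+27:235+27+67],(400,300),interpolation=2)
cv2.imwrite("pics/c5.png",o)
E
```

```text
home 244.95199424342104 [0.6473 0.2953 0.085 ]
now 252.8530097087379 [0.6418 0.2954 0.085 ]
11.8 [-16.3  -4.6  29.1] [0.5032 0.3043 0.0403]
```

View pics/c5.png

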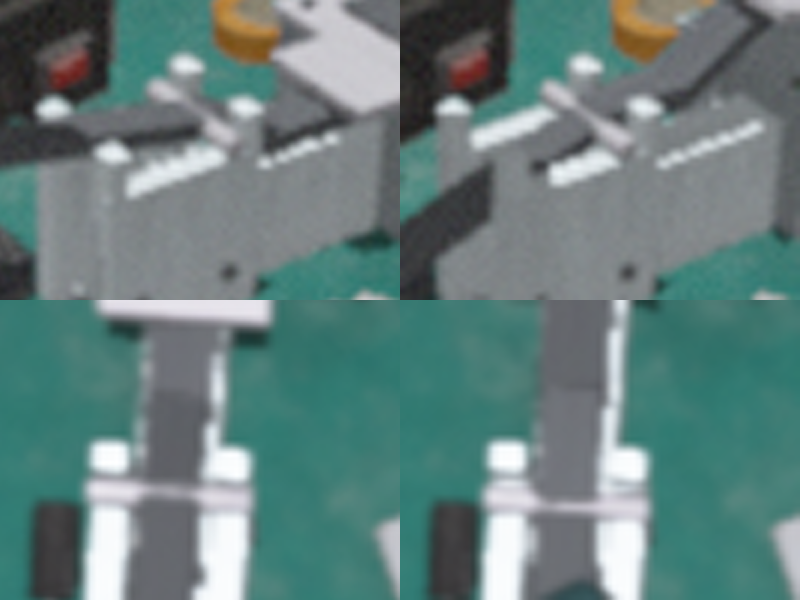

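```bash
cat > ends.py <<'E'
from h import *
c3=cv2.imread("pics/c3.png").astype(float);t=vision.read_camera("top")[:,:,::-1]
o=cv2.resize(t[75:275,235:345],None,fx=3,fy=3,interpolation=2).astype(float)
for a,b in((118,124),(124,130),(130,138),(152,172),(186,194),(194,200),(200,206)):
  print(a,b)
  for im in(c3,o): print(im[232:268:2,a:b,2].mean(1).round().astype(int))
E
python3 ends.py
```

```text
118 124
[ 70  66  66  73  86  99 104 101  92  83  71  64  65  65  66  69  72  77]
[ 71  66  63  62  66  77  89  98 102  99  92  81  70  66  66  68  73  77]
124 130
[189 156 130 134 168 204 216 211 192 174 168 174 186 192 196 198 202 207]
[189 157 128 123 139 164 184 204 213 204 186 165 158 174 191 198 203 207]
130 138
[247 220 180 159 184 216 230 228 212 197 204 224 243 248 249 249 249 249]
[247 219 186 173 199 216 210 219 226 224 208 199 206 230 248 248 249 249]
152 172
[ 98  97  97 100 114 140 160 158 138 115 104 100 102 102 102 102 102 102]
[114 115 115 115 115 114 115 114 125 145 173 170 139 117 107 109 109 109]
186 194
[246 248 238 218 182 170 188 208 221 219 207 199 205 225 240 242 243 243]
[246 248 238 220 196 193 207 198 197 208 218 218 208 200 212 235 242 244]
194 200
[250 251 249 238 198 173 180 199 216 217 208 204 212 233 248 249 249 249]
[250 251 249 238 204 184 188 176 181 201 216 220 214 211 222 241 247 249]
200 206
[210 211 206 194 165 151 163 179 192 195 189 178 173 183 193 195 195 193]
[210 211 206 195 166 148 150 146 158 179 194 200 193 182 176 179 186 191]
```

The pin's ends, outside the lever body, shifted by only about 2.7 mm. So the lever is still essentially home, with the toe deep under the lip and the lid open. I'll ease the press slightly and make sure it holds steady.

>>> jog_arm --turn '[[0,0,0],[0,0,0],[0,0,0],[0,0,0],[0,0,0],[0,0,0],[0,0,0],[0,0,0],[0,0,0],[0,0,0],[0,0,0],[0,0,0]]' --delta_pos '[[0,0,-0.001],[0,0,0],[0,0,0],[0,0,0],[0,0,0],[0,0,0],[0,0,0],[0,0,0],[0,0,0],[0,0,0],[0,0,0],[0,0,0]]' --gripper '[0,0,0,0,0,0,0,0,0,0,0,0]'

```text
time: 12.9
tool_pos: [0.5031, 0.3043, 0.0404]
tcp_rot: [-0.126, -3.132, 0.002]
wrist_force: [-14.4, -2.2, 24.1]
width: -0.002
grip_force: 13.8
```

```bash
python3 pin.py
python3 - <<'E'
from h import *
# loose things: compare with first top picture away from the arm; lid front edge in scene
a=cv2.imread("pics/scene0.png");b=vision.read_camera("scene")[:,:,::-1]
o=np.zeros((600,800,3),np.uint8);o[:300,:600]=cv2.resize(a[170:320,200:500],(600,300));o[300:,:600]=cv2.resize(b[170:320,200:500],(600,300));cv2.imwrite("pics/c6.png",o)
E
```

```text
home 244.95199424342104 [0.6473 0.2953 0.085 ]
now 252.85673612009833 [0.6418 0.2954 0.085 ]
12.95 [-15.5  -2.6  24.2] [0.5031 0.3043 0.0405]
```

View pics/c6.png

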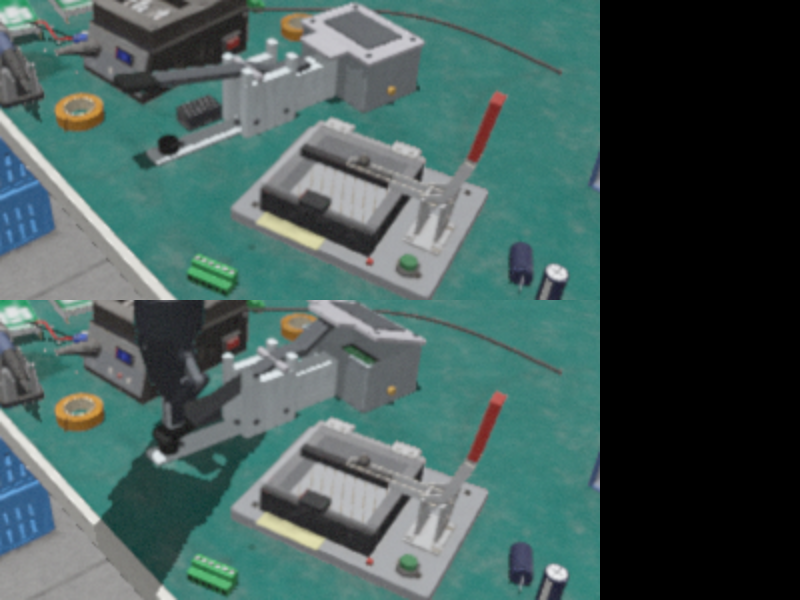

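The lid stands open (about (365,325) in the lower half), the paddle is on the rubber stop, and the roll and terminal block are where they were. Everything is steady, so I'm handing it in.

```bash
python3 -c "
from workcell import ticket
print(ticket.finish_job())"
```

```text
the job is handed in; nothing more can be done
None
```

I handed the job in at about 13 s with the lid open and the fingers still holding the paddle on the rubber stop; the lever was pushed to the front stop first, but its pin measures about 2.7 mm back now that it is pressed, after a first press that I let up (lid down again) and redid.

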